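# Wedge the sagging measuring stage up to level

### The job

The hinged measuring stage sags at its front edge. Take the orange-handled steel wedge and push its thin end along the bench under the stage's brass foot until the wedge has lifted the stage level, just up against its two yellow stops; go gently, feel for it and do not drive the wedge on once the stage is up. Leave the wedge there, standing flat on the bench, let go of it, do not touch the stage or its foot with the robot, and leave the black-handled spacer and the other things on the bench alone.

Things in the scene. Friction and masses are not known exactly. Their poses are not given: they have to be found in the camera images.
- wedge: Loose steel wedge with an orange handle, 0.22 kg, lying flat on the bench, at the left or the right. Origin: on its underside, below the middle of the handle; +x along the blade to the thin end, z up. Handle: upright block 30 (x) by 30 (y) by 55 mm high, x = -15 to 15 mm. Left under load, the wedge stays where it is.
- wedge_tip (a point): Middle of the lower edge of the wedge's thin end, 135 mm along +x from the wedge's origin. The blade is 30 mm wide, flat underneath, 3.5 mm thick at this end and 25.5 mm thick 120 mm behind it, at the handle: an even slope of 0.183.
- stand: Fixed dark steel stand of the tilting stage. Origin: on the bench, straight below the brass foot; +x: the way to push the wedge in (roughly away from the robot), z up. Side rails 22 mm high at |y| = 85 to 107 mm; two yellow stops at the front corners (|y| = 90 to 124 mm, x = -16 to 20 mm, 64 mm high). Open in front for |y| < 85 mm.
- entry (a point): Middle between the front ends of two aluminium guide strips on the bench (10 mm high, inner faces 25 mm either side, from x = 10 to 86 mm in the stand's frame), between which the wedge slides on the bench. This point: x = 10 mm, on the bench.
- stage: Hinged aluminium stage plate with glass window, 240 by 216 by 14 mm, about 0.7 kg (0.5 to 0.9). Origin: in the middle of its thickness, over the foot; x away from the front edge, z normal to the plate. The hinge is at its far edge, 220 mm beyond the foot. Level: z axis vertical, up against the yellow stops, it goes no higher. It starts at rest sagging by 0.045 rad (foot 10 mm low).
- foot_level (a point): Fixed point 18 mm above the bench, where the round lower end of the brass foot (15 mm diameter) is on average when the stage is level. Its screw differs by up to 3 mm up or down and cannot be measured: thin end about 62 to 96 mm past the foot when level. The push is about steady, 8 to 15 N, while the stage rises and climbs some 3 to 5 N per mm at the stops; the foot bears at most 15 N.
- stage_edge (a point): Middle of the top front edge of the stage plate, 12 mm in front of the foot (the plate overhangs it), 50 mm above the bench when level. On the plate are a small round level at the front (8 mm high) and, 150 mm behind the edge, a steel probe post with a white ball, 85 mm high.
- spacer: Loose parallel steel spacer bar with a black handle, not tapered: handle 30 x 30 x 55 mm, bar 120 x 30 x 12 mm; origin under the middle of the handle, +x along the bar. Not needed; leave it alone.
- screwdriver: Loose screwdriver with red handle, about 200 mm long; leave alone.
- brush: Loose brush, about 200 mm long; leave alone.
- jar: Loose jar, 60 mm diameter, 75 mm high; leave alone.
- lens_cell: Loose black ring, 64 mm outside, 44 mm inside diameter, 22 mm high; leave alone.
- mouse: Loose round black computer mouse, 60 mm diameter, 32 mm high; leave alone.
- gauge_pin: Loose upright steel cylinder, 32 mm diameter, 60 mm high; leave alone.
There are look-alikes about, which are no part of the job. Leave any pink look-alike of the wedge alone.

How it is judged:
By the outcome, as a careful person would: the job done as asked, in the order asked, and still so for the second after the job is handed in, with the robot touching nothing.
It also fails if it takes over 72 s, if anything falls off the work surface, if the arm or the gripper's body presses on something with over 40 N, if the wrist force passes 120 N, or if a joint passes its speed limit or range.

### The arm

A 6-joint arm with a two-finger parallel gripper is mounted at the origin on the work surface. World frame = base frame: x ahead of the robot, y to its left, z up, the work surface at z = 0. Lengths are in mm, angles in rad, forces in N, time in s.
With the tool pointing down it reaches from about 300 to 775 mm from the base axis. Payload 14.6 kg.
Tool frame: the origin (TCP) lies on the centre line of the jaws, within the pads' length; the fingertips stand manip.tcp_to_tips ahead of it and the grasp point (between the pads) lies 5 mm behind it (manip.tcp_to_tips is the distance from the TCP to the fingertips, in mm); z points along the fingers, y is the direction in which the jaws open and shut (so a half turn about z gives the same grasp; the last joint's range is limited). The gripper opens to 94 mm and grips with 3 to 60 N. Pads are 16 mm wide; open, the fingers measure 119 mm over their backs; the gripper's body (75 mm by 177 mm) begins 78 mm behind the grasp point.
Start: joints at [1.177, 0.3, 1.521, -0, 1.321, -0.067], TCP at [176.555, 520.882, 219.446] pointing down, gripper open.
Joint ranges: [-3.03, 3.03], [-0.79, 2.21], [0.23, 2.52], [-1.04, 4.18], [0, 3.07], [-2.55, 2.55]. Speed limits (rad/s): [2.22, 2.22, 2.57, 3.14, 3.14, 3.14].

### API

Orientations are given as [roll, pitch, yaw] about the fixed x, y, z axes, in that order (R = Rz(yaw) Ry(pitch) Rx(roll)).
In Python, from cell import manip, optics, workorder gives the robot as it stands. The module is installed in compiled form; this text tells all that it offers.
- The arm moves only by the tool jog_arm, never from a script. Its argument "deltas" is text: rows parted by semicolons, each of 5 numbers parted by spaces: the shift along the tool's x, y, z in mm, then the turn about the tool's z in rad, then the finger opening in mm, from 0 to 94. In form: tx ty tz twist grip; .... A call has exactly 10 rows; each row is the pose to reach, as a shift and turn from the pose commanded when the call began, along the tool's axes at that moment; what a row does not reach only later rows make up. A row lasts 1/8 s, in which the tool goes at most 62.5 mm and 10.7 degrees, less where a joint would pass 70% of its speed; a pose out of reach is approached as far as the arm can. A call with a gripper value outside its range is refused whole. The fingers move at their own pace and stop on an object; "squeeze" is the grip in N (left out, the last holds). Time passes only in rows, so rows that repeat a pose let the fingers close, or fill a call up. It gives the time, the measured TCP pose, the force and the opening at its end, in the units of the state.
- manip.read_state(): the state, without advancing time (a new reading comes with each control period).
- optics.camera(name): name is "scene" or "top"; returns (picture, depth): 384x512x3 uint8, red, green, blue; 384x512 float32, mm along the optical axis (not along the pixel's ray), 0 where there is no reading.
- optics.get_calibration(name): a dict with "intrinsics" (3x3 intrinsics, pixels), "R" (3x3) and "t" (3): a world point X has camera coordinates R X + t. Camera axes: x right, y down, z forward; pixel columns grow to the right and rows downward; lengths in mm; the calibration is good to about 2 mm. A picture is of the moment at which its call begins. get_calibration takes no time and is no camera call.
- workorder.sign_off(): hands the job in, once; it reports no verdict.
The state is a dict: "clock": time; "joints": joint angles; "qd": joint speeds; "effort": joint torques, N m; "eef_pos": TCP position; "eef_rot": TCP orientation; "wrist_force": force on the tool from outside, world axes, zero at the start; "moment": the same for the moment, N m; "finger_gap": finger opening in mm.
Only numpy, scipy, OpenCV 4.12 (cv2) and the standard library are available. Lean on these libraries where they do the work, as an engineer would, in place of code of your own. Each camera call takes 0.05 s, during which the arm holds its last target.

## Working session

There is one attempt and no reset: what is moved stays moved. The work goes in short steps, Python scripts to look and compute and a tool call to move; the robot and the scene stay as the last step left them, time stands still between calls to the robot, and variables do not carry over. Pictures are saved under pics/ and viewed, and the job is handed in when it is done.

Besides the shell and the picture viewer there is one more tool, called as name(argument=value, ...), one argument or row to a line, values as JSON. jog_arm: Moves the arm, as the interface text tells. Its arguments: {"type":"object","properties":{"deltas":{"type":"string"},"squeeze":{"type":"number"}},"required":["deltas"]}

```bash
mkdir -p pics
python3 - <<'E'
from cell import manip, optics, workorder
import cv2,numpy as np
for n in ("scene","top"):
    p,d=optics.camera(n); cv2.imwrite(f"pics/{n}0.png",p[:,:,::-1]); np.save(f"{n}_d.npy",d); np.save(f"{n}_p.npy",p)
    c=optics.get_calibration(n); print(n,c)
print(manip.read_state(), manip.tcp_to_tips)
E
```

```text
scene {'intrinsics': array([[400.11361645,   0.        , 253.15592782],
       [  0.        , 400.11361645, 191.71222561],
       [  0.        ,   0.        ,   1.        ]]), 'R': array([[ 0.0429673 ,  0.99893998,  0.01651453],
       [ 0.51375009, -0.00791498, -0.85790338],
       [-0.85686327,  0.04534613, -0.51354559]]), 't': array([   6.56003239, -200.59565153, 1737.42528433])}
top {'intrinsics': array([[364.23871749,   0.        , 250.41340737],
       [  0.        , 364.23871749, 192.0404673 ],
       [  0.        ,   0.        ,   1.        ]]), 'R': array([[ 2.68604595e-02, -9.99626275e-01,  5.08203057e-03],
       [-9.76498124e-01, -2.73258707e-02, -2.13786599e-01],
       [ 2.13845572e-01,  7.79812958e-04, -9.76867168e-01]]), 't': array([ -46.87286704,  525.71503951, 1379.18865687])}
{'clock': 0.1, 'joints': array([ 1.17741567e+00,  3.00379798e-01,  1.52152848e+00, -4.68477442e-05,
        1.32074685e+00, -6.66246898e-02]), 'qd': array([ 9.58905996e-04, -1.46789294e-03, -1.72519489e-03,  1.87674207e-06,
        1.13069000e-03, -2.68044344e-05]), 'effort': array([ 1.13553047e-03, -5.32647622e+01, -3.53288519e+01,  7.10049947e-02,
        2.33635266e-02, -5.05634284e-05]), 'eef_pos': array([176.46999118, 520.66921186, 218.95866772]), 'eef_rot': array([-3.14052951e+00, -2.54573255e-05,  2.81484829e+00]), 'wrist_force': array([ 0.25215003, -0.14558351, -0.62220449]), 'moment': array([ 0.0233657 , -0.00552544, -0.04152139]), 'finger_gap': 93.8142633164233} 14.0
```

View pics/scene0.png

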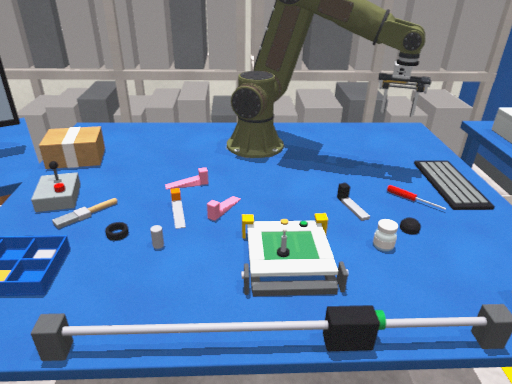

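View pics/top0.png

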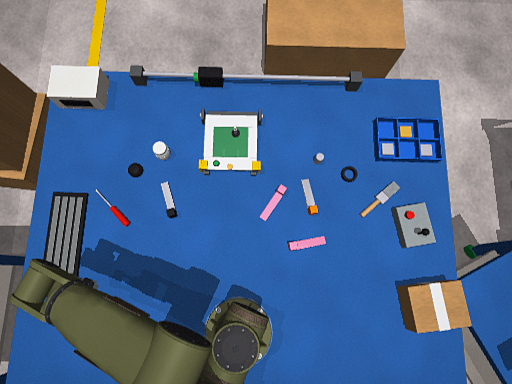

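The scene view looks from the far side towards the robot. In the top view (x up, y left), the orange wedge handle is at about (313,210) with the blade up to (307,180). The black-handled spacer is at (171,212). The stage is at (231,140) with yellow stops at (203,166) and (256,166). The pink look-alikes are at (273,203) and (307,243).

```bash
cat > h.py <<'E'
import numpy as np,cv2
from cell import optics
def cal(n):
    c=optics.get_calibration(n); return c["intrinsics"],c["R"],c["t"]
def ray(n,u,v,z):
    K,R,t=cal(n); d=R.T@np.linalg.solve(K,[u,v,1.]); o=-R.T@t
    return o+d*(z-o[2])/d[2]
def pts(n,d,m):
    K,R,t=cal(n); v,u=np.nonzero(m&(d>0)); Z=d[v,u]
    P=np.stack([(u-K[0,2])/K[0,0]*Z,(v-K[1,2])/K[1,1]*Z,Z],1)
    return (P-t)@R,u,v
def proj(n,X):
    K,R,t=cal(n); p=K@(R@np.asarray(X,float)+t); return p[:2]/p[2]
E
python3 - <<'E'
from h import *
for n in("top","scene"):
    p=np.load(f"{n}_p.npy");d=np.load(f"{n}_d.npy");h=cv2.cvtColor(p,cv2.COLOR_RGB2HSV)
    H,S,V=[h[...,i].astype(int) for i in range(3)]
    masks={"orange":(H>=8)&(H<=17)&(S>200)&(V>150),"yellow":(H>=20)&(H<=28)&(S>180)&(V>120),"white":(S<60)&(V>150)}
    for k,m in masks.items():
        nn,lab,st,ce=cv2.connectedComponentsWithStats(m.astype(np.uint8))
        for i in range(1,nn):
            if st[i,4]<12: continue
            P,u,v=pts(n,d,lab==i)
            if len(P)==0: continue
            md=np.median(P,0)
            if md[0]<200 or md[0]>950 or abs(md[1])>500 : continue
            print(n,k,st[i],ce[i].round(1),"med",md.round(0),"min",P.min(0).round(),"max",P.max(0).round())
E
python3 - <<'E'
import cv2
p=cv2.imread('pics/top0.png');cv2.imwrite('pics/crop_w.png',cv2.resize(p[165:255,250:340],(720,720),interpolation=cv2.INTER_NEAREST)[:600])
cv2.imwrite('pics/crop_s.png',cv2.resize(p[100:180,190:275],None,fx=7,fy=7,interpolation=cv2.INTER_NEAREST))
p=cv2.imread('pics/scene0.png');cv2.imwrite('pics/crop_sc.png',cv2.resize(p[160:235,150:250],None,fx=8,fy=8,interpolation=cv2.INTER_NEAREST))
E
```

```text
top orange [310 206   8   8  46] [313.3 209. ] med [ 466. -280.   55.] min [ 450. -294.   22.] max [ 484. -267.   62.]
top yellow [199 160   8   9  69] [202.4 164.2] med [634. 163.  63.] min [617. 146.  58.] max [653. 176.  68.]
top yellow [252 161   8   9  66] [255.6 165.2] med [636. -51.  63.] min [620. -64.  57.] max [654. -35.  70.]
top yellow [227 164   5   4  14] [229.1 165.6] med [635.  57.  48.] min [629.  49.  44.] max [643.  65.  52.]
top white [ 204  114   53   56 1712] [230.5 140.5] med [749.  52.  45.] min [620. -52.  17.] max [870. 164. 125.]
top white [153 141  16  18 160] [159.6 148.6] med [692. 336.  74.] min [664. 309.  -4.] max [748. 383.  83.]
top white [316 153   8   8  46] [319.6 156.3] med [ 682. -309.   59.] min [ 666. -326.   -5.] max [ 717. -292.   67.]
top white [302 179  13  27 198] [307.8 192.4] med [ 540. -266.   14.] min [ 487. -289.   -6.] max [ 603. -244.   30.]
top white [161 181  14  28 196] [167.3 195.1] med [514. 304.  12.] min [460. 273.  -2.] max [576. 336.  24.]
scene orange [171 192   9   8  58] [175.4 195.8] med [ 483. -279.   44.] min [ 478.
[... 1071 characters left out ...]
242.   30.]
scene white [208 201  10   5  23] [212.9 202.9] med [ 551. -155.   57.] min [ 538. -170.   55.] max [ 559. -142.   59.]
scene white [ 248  219   90   57 2766] [289.1 250.1] med [791.  51.  48.] min [569. -51.  -1.] max [860. 165. 125.]
scene white [378 219  20  12 188] [387.8 224.5] med [701. 338.  76.] min [580. 312.  -1.] max [724. 364.  79.]
scene white [150 225  12   7  64] [155.8 228.2] med [ 684. -306.   61.] min [ 603. -344.   -0.] max [ 699. -292.   65.]
scene white [374 230  23  19 229] [385.  237.9] med [721. 327.  44.] min [685. 309.  14.] max [729. 361.  63.]
scene white [241 271   3   6  12] [242.3 273.2] med [860. -71.  52.] min [804. -73.   1.] max [865. -69.  54.]
```

View pics/crop_w.png

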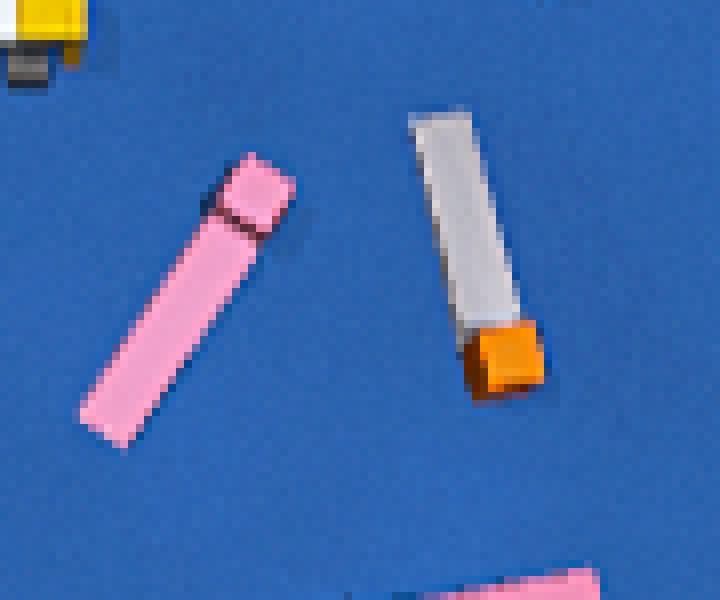

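View pics/crop_s.png

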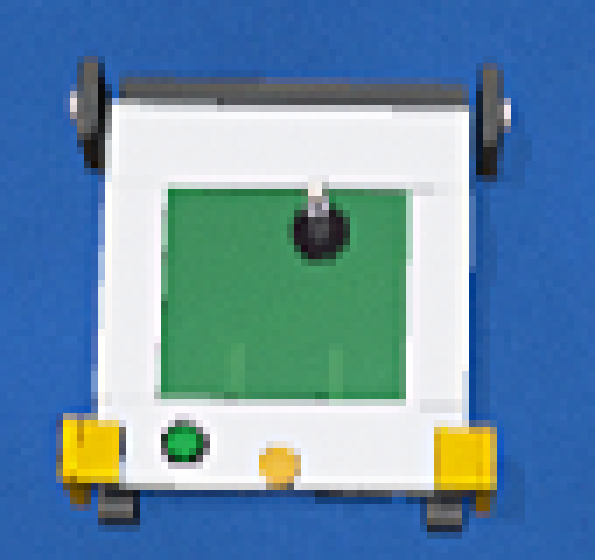

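View pics/crop_sc.png

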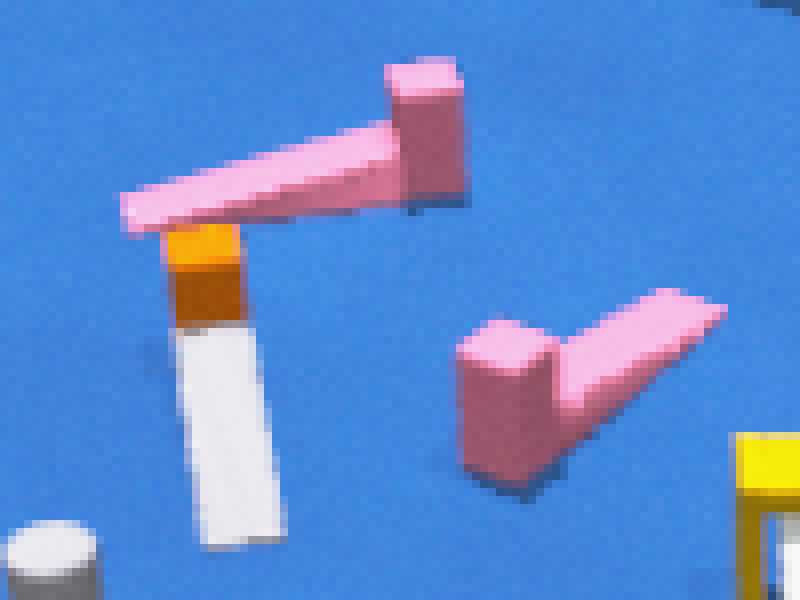

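Run:
```python
from h import *
for n in("top","scene"):
    p=np.load(f"{n}_p.npy");h=cv2.cvtColor(p,cv2.COLOR_RGB2HSV)
    H,S,V=[h[...,i].astype(int) for i in range(3)]
    K,R,t=cal(n); print(n,"cam",(-R.T@t).round())
    def comp(m,box):
        q=np.zeros_like(m);x0,y0,x1,y1=box;q[y0:y1,x0:x1]=m[y0:y1,x0:x1];return q.astype(np.uint8)
    B={"top":dict(yl=(195,156,211,175),yr=(248,156,264,175),h=(305,200,322,217),bl=(298,176,318,208),dot=(224,160,236,171)),
       "scene":dict(yl=(312,210,332,236),yr=(238,210,256,240),h=(168,186,183,194),bl=(168,196,190,232),dot=(278,217,292,228))}[n]
    yel=(H>=20)&(H<=30)&(S>180)&(V>215); ora=(H>=8)&(H<=22)&(S>200)&(V>220)
    for k,m,z in(("yl",yel,64),("yr",yel,64),("h",ora,55),("dot",ora,48)):
        q=comp(m,B[k]); v,u=np.nonzero(q)
        if len(u)<4: print(k,"few",len(u));continue
        print(k,len(u),u.mean().round(2),v.mean().round(2),ray(n,u.mean(),v.mean(),z).round(1))
    q=comp((S<90)&(V>130),B["bl"]); v,u=np.nonzero(q)
    # blade: rectify to slope plane approx (mean z 14)
    c,_=cv2.findContours(q,cv2.RETR_EXTERNAL,cv2.CHAIN_APPROX_NONE);c=max(c,key=cv2.contourArea)
    P=np.array([ray(n,a,b,14)[:2] for a,b in zip(u,v)]);ce=P.mean(0);w,e=np.linalg.eigh(np.cov((P-ce).T));d=e[:,1]*np.sign(e[0,1])
    s=(P-ce)@d; 
    print("blade n",len(u),"cen",ce.round(1),"yaw",np.arctan2(d[1],d[0]).round(3),"len",s.min().round(1),s.max().round(1),"tip",(ce+d*s.max()).round(1), "std y",w[0]**.5*12**.5)
    print("tip pix rays z=3:",[ray(n,*x,3.5).round(1)[:2] for x in ([(302,179),(308.5,178.8)] if n=="top" else [(175.5,228),(185.5,227)])])
```

```text
top cam [ 220.  -34. 1460.]
yl 60 202.52 163.95 [634.5 161.6  64. ]
yr 59 255.75 165.17 [635.5 -50.8  64. ]
h 46 313.39 209.09 [ 465.9 -280.5   55. ]
dot few 2
blade n 211 cen [ 541.9 -265.2] yaw 0.238 len -58.5 58.0 tip [ 598.2 -251.5] std y 31.59181757248734
tip pix rays z=3: [array([ 599.6, -243.8]), array([ 601.2, -270.7])]
scene cam [1592.  -87.  720.]
yl 68 320.65 216.49 [640.  161.3  64. ]
yr 75 247.35 217.88 [643.1 -52.   64. ]
h 37 174.65 190.3 [ 469.  -281.9   55. ]
dot few 0
blade n 295 cen [ 542.6 -266.2] yaw 0.199 len -103.8 77.3 tip [ 618.4 -250.9] std y 32.37499062714025
tip pix rays z=3: [array([ 604.9, -266.8]), array([ 600.4, -237.3])]
```

Run:
```python
from h import *
for n,rows in(("top",range(118,158)),("scene",range(228,268))):
    p=np.load(f"{n}_p.npy");h=cv2.cvtColor(p,cv2.COLOR_RGB2HSV).astype(int)
    m=((h[...,1]<50)&(h[...,2]>185))|((h[...,0]>50)&(h[...,0]<85)&(h[...,1]>80))
    M=[]
    for v in rows:
        x0,x1=(195,265) if n=="top" else (236,345)
        u=np.nonzero(m[v,x0:x1])[0]+x0
        g=np.nonzero((h[v,x0:x1,0]>50)&(h[v,x0:x1,0]<85)&(h[v,x0:x1,1]>80))[0]+x0
        c=(u.min()+u.max())/2
        z=46; P=ray(n,c,v,z); L=ray(n,u.min(),v,z);Rr=ray(n,u.max(),v,z)
        gc=ray(n,(g.min()+g.max())/2,v,z)[1] if len(g) else np.nan
        M.append((P[0],P[1],L[1]-Rr[1],gc))
    M=np.array(M); k=abs(M[:,2]-218)<10
    f=np.polyfit(M[k,0],M[k,1],1); print(n,k.sum(),"slope",f[0],"y at 633",np.polyval(f,633),"width",M[:,2][::5].round())
    k=~np.isnan(M[:,3]);f=np.polyfit(M[k,0],M[k,3],1);print("glass slope",f[0],"y at 633",np.polyval(f,633))
```

```text
top 38 slope 0.02008735669624686 y at 633 53.898122148257734 width [208. 211. 211. 210. 209. 213. 212. 211.]
glass slope 0.020688397547640312 y at 633 54.05606008781721Traceback (most recent call last):
  File "<stdin>", line 15, in <module>
    raise TypeError("expected non-empty vector for x")
TypeError: expected non-empty vector for x
```

jog_arm(
  deltas="-34 -43 0 0.16 94; -68 -86 0 0.32 94; -102 -129 0 0.48 94; -136 -172 0 0.64 94; -170 -215 0 0.8 94; -204 -258 0 0.96 94; -238 -301 0 1.12 94; -272 -344 0 1.28 94; -306 -387 0 1.44 94; -340 -430 0 1.6 94",
  squeeze=40,
)

```text
clock: 1.35
eef_pos: [360.7, 2.6, 219.5]
eef_rot: [3.141, -0.0, 1.209]
wrist_force: [1.1, 0.1, 0.5]
finger_gap: 93.9
```

jog_arm(
  deltas="-32 29 0 0.16 94; -65 57 0 0.32 94; -98 86 0 0.48 94; -130 114 5 0.64 94; -163 143 15 0.8 94; -195 171 30 0.96 94; -228 200 50 1.01 94; -228 200 80 1.01 94; -228 200 100 1.01 94; -228 200 100 1.01 94",
)

```text
clock: 2.6
eef_pos: [467.8, -278.5, 118.1]
eef_rot: [-3.139, 0.002, 0.205]
wrist_force: [-0.0, -0.3, 0.6]
finger_gap: 93.8
```

Run:
```python
from h import *
from cell import manip
for n in("scene",):
    p,d=optics.camera(n); cv2.imwrite("pics/s2.png",cv2.resize(p[130:240,130:250,::-1],None,fx=5,fy=5,interpolation=cv2.INTER_NEAREST))
s=manip.read_state();print(s["eef_pos"],s["eef_rot"],s["joints"].round(2))
```

```text
[ 468.39646678 -278.80025341  119.35662251] [-3.14084477e+00  7.08539314e-04  2.04845856e-01] [-0.6   0.39  1.64  0.    1.11  0.76]
```

View pics/s2.png

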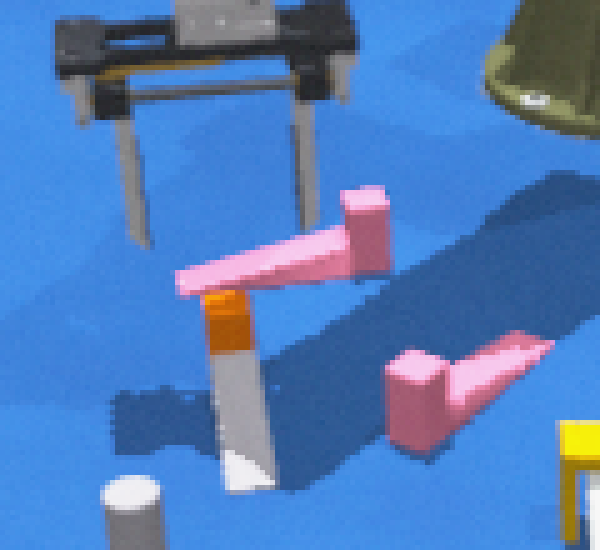

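The scene crop shows the gripper astride the orange handle (fingertips at crop x 140 and 310, handle at 228), square to the wedge. Next I descend and close.

jog_arm(
  deltas="-1 1 20 0 94; -1 2 40 0 94; -1 2 60 0 94; -1 2 78 0 94; -1 2 87 0 94; -1 2 92 0 94; -1 2 92 0 94; -1 2 92 0 60; -1 2 92 0 40; -1 2 92 0 28",
  squeeze=30,
)

```text
clock: 3.9
eef_pos: [468.0, -281.1, 27.7]
eef_rot: [3.141, -0.0, 0.205]
wrist_force: [0.0, -0.0, -1.0]
finger_gap: 67.5
```

jog_arm(
  deltas="0 0 0 0 26; 0 0 0 0 26; 0 0 0 0 26; 0 0 0 0 26; 0 0 0 0 26; 0 0 0 0 26; 0 0 0 0 26; 0 0 0 0 26; 0 0 0 0 26; 0 0 0 0 26",
  squeeze=50,
)

```text
clock: 5.15
eef_pos: [468.0, -281.1, 27.5]
eef_rot: [3.142, -0.0, 0.205]
wrist_force: [0.0, -0.2, -0.8]
finger_gap: 29.8
```

Run:
```python
from h import *
from cell import manip
for n in("scene","top"):
    p,d=optics.camera(n); 
    c=p[130:240,130:250] if n=="scene" else p[140:260,240:360]
    cv2.imwrite(f"pics/{n}3.png",cv2.resize(c[:,:,::-1],None,fx=5,fy=5,interpolation=cv2.INTER_NEAREST))
s=manip.read_state();print(s["eef_pos"],s["eef_rot"],s["joints"].round(2),s["wrist_force"],s["moment"])
```

```text
[ 467.97769664 -281.10519498   27.47959814] [ 3.14151658e+00 -7.60349124e-05  2.04746464e-01] [-0.61  0.53  1.69  0.    0.92  0.76] [ 0.08115832 -0.03823881 -0.15835713] [-0.13692181  0.151908   -0.07000409]
```

View pics/scene3.png

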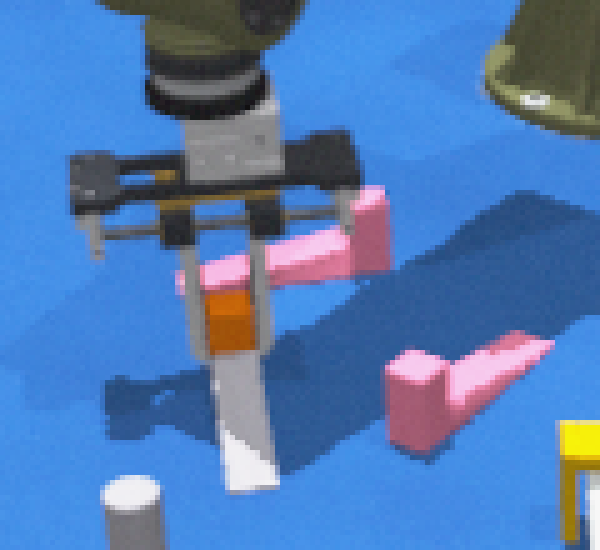

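View pics/top3.png

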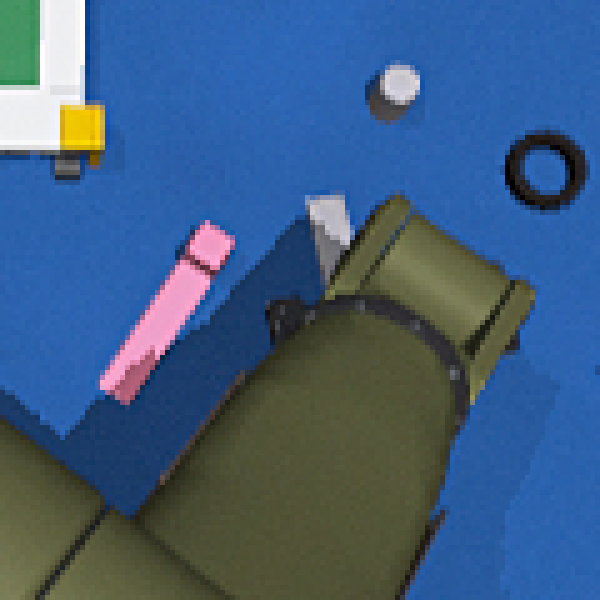

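The grip holds: the gap is 29.8 mm on a 30 mm handle, with the fingers on its side faces and the blade flat. Next I lift and carry it over.

jog_arm(
  deltas="0 0 -15 0 26; 0 0 -40 0 26; 0 0 -70 0 26; 0 0 -100 0 26; 4 -20 -100 0.02 26; 11 -60 -100 0.05 26; 19 -100 -100 0.08 26; 27 -140 -100 0.1 26; 35 -180 -100 0.12 26; 42 -220 -100 0.14 26",
  squeeze=50,
)

```text
clock: 6.5
eef_pos: [464.2, -55.8, 128.4]
eef_rot: [3.142, -0.001, 0.064]
wrist_force: [1.1, 0.2, -1.9]
finger_gap: 29.7
```

Run:
```python
from cell import manip
import numpy as np
s=manip.read_state();P=s["eef_pos"];y=s["eef_rot"][2];print(P,s["eef_rot"],s["finger_gap"],s["wrist_force"])
d=np.array([463,52])-P[:2];print(d@[np.cos(y),np.sin(y)],d@[np.sin(y),-np.cos(y)],y-0.015)
```

```text
[464.16690688 -55.78480237 128.35865785] [ 3.14152145e+00 -6.61975847e-04  6.40657848e-02] 29.693060026093722 [ 1.0864537   0.22662172 -1.91532941]
5.736082235753083 -107.63838838775541 0.049065784799413495
```

jog_arm(
  deltas="1 -30 0 0.02 26; 2 -60 0 0.04 26; 4 -90 0 0.05 26; 6 -108 0 0.05 26; 6 -108 20 0.05 26; 6 -108 45 0.05 26; 6 -108 65 0.05 26; 6 -108 80 0.05 26; 6 -108 85 0.05 26; 6 -108 85 0.05 26",
)

```text
clock: 7.75
eef_pos: [463.5, 51.0, 42.8]
eef_rot: [3.142, -0.0, 0.015]
wrist_force: [0.3, -0.3, -1.5]
finger_gap: 29.7
```

Run:
```python
from h import *
from cell import manip
p,d=optics.camera("scene"); cv2.imwrite("pics/scene4.png",cv2.resize(p[150:290,200:360,::-1],None,fx=4,fy=4,interpolation=cv2.INTER_NEAREST))
p,d=optics.camera("top"); cv2.imwrite("pics/top4.png",cv2.resize(p[100:240,160:310,::-1],None,fx=4,fy=4,interpolation=cv2.INTER_NEAREST))
s=manip.read_state();print(s["eef_pos"],s["eef_rot"],s["finger_gap"],s["wrist_force"])
```

```text
[463.70751501  51.05605014  43.10341918] [-3.14157232e+00 -1.00101457e-03  1.48145845e-02] 29.91195740921518 [ 0.48781328 -0.14450242 -1.87042711]
```

View pics/scene4.png

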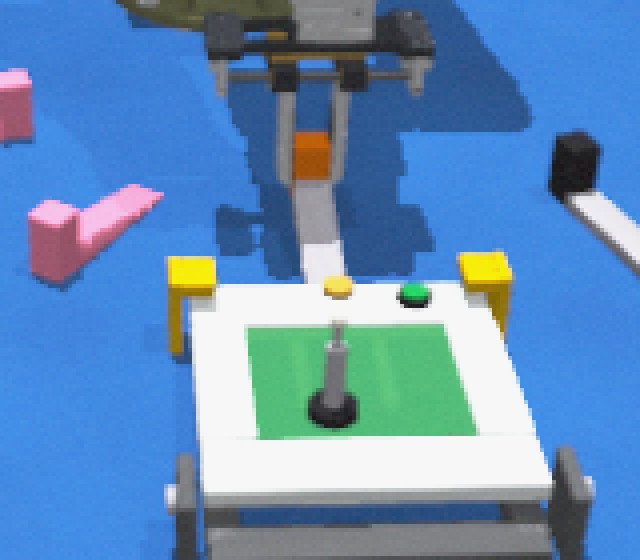

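View pics/top4.png

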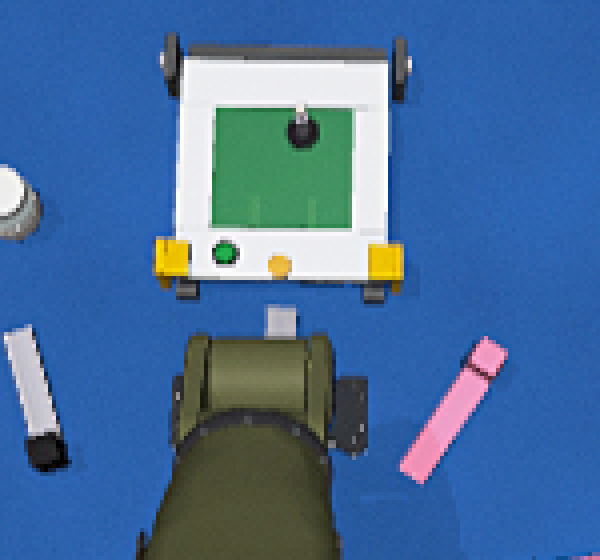

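Run:
```python
from h import *
print("tip",[ray("top",160+u/4-.4,100+308/4,19).round(1) for u in(268,297)])
print("tip scene",[ray("scene",200+u/4-.4,150+282/4,19).round(1) for u in(303,347)])
print("dot",ray("top",160+280/4-.4,100+265/4,49),ray("scene",200+338/4-.4,150+287/4,49))
print("guides",[ray("top",160+u/4-.4,100+212/4,10).round(1) for u in(255,313)],[ray("scene",200+u/4-.4,150+350/4,10).round(1) for u in(302,385)])
```

```text
tip [array([595.3,  66.5,  19. ]), array([596.1,  36.9,  19. ])]
tip scene [array([593.7,  35.4,  19. ]), array([594.3,  69. ,  19. ])]
dot [632.46877171  54.19044138  49.        ] [643.1678157   55.04860458  49.        ]
guides [array([700.6,  84.9,  10. ]), array([702.3,  24.5,  10. ])] [array([666.5,  28.4,  10. ]), array([667.8,  88.9,  10. ])]
```

jog_arm(
  deltas="0 -1 6 0 26; 0 -1 11 0 26; 0 -1 14 0 26; 0 -1 15.5 0 26; 0 -1 15.5 0 26; 0 -1 15.5 0 36; 0 -1 15.5 0 36; 0 -1 15.5 0 36; 0 -1 15.5 0 26; 0 -1 15.5 0 26",
)

```text
clock: 9.1
eef_pos: [463.3, 52.0, 26.9]
eef_rot: [3.142, 0.0, 0.015]
wrist_force: [0.7, -0.0, -0.2]
finger_gap: 30.1
```

jog_arm(
  deltas="0 0 0 0 26; 0 0 0 0 26; 0 0 0 0 26; 0 0 0 0 26; 3 0 0 0 26; 6 0 0 0 26; 9 0 0 0 26; 12 0 0 0 26; 15 0 0 0 26; 15 0 0 0 26",
)

```text
clock: 10.35
eef_pos: [478.7, 52.3, 26.9]
eef_rot: [-3.142, -0.001, 0.015]
wrist_force: [1.7, -0.2, -1.5]
finger_gap: 29.9
```

Run:
```python
from cell import manip
s=manip.read_state();print(s["eef_pos"],s["eef_rot"],s["finger_gap"],s["wrist_force"],s["moment"])
```

```text
[478.65688853  52.25068778  26.91250327] [-3.14158301e+00 -5.11050403e-04  1.47588055e-02] 29.908545329456548 [ 1.71672407 -0.18883668 -1.53795847] [-0.00393488  0.01489373  0.01880933]
```

```bash
cat > look.py <<'E'
from h import *
from cell import manip
import sys
def tilt(n,p,d):
    h=cv2.cvtColor(p,cv2.COLOR_RGB2HSV).astype(int)
    m=((h[...,1]<60)&(h[...,2]>150))|((h[...,0]>50)&(h[...,0]<85)&(h[...,1]>80))
    b=np.zeros_like(m)
    if n=="top": b[112:172,202:260]=1
    else: b[218:280,246:340]=1
    P,u,v=pts(n,d,m&b)
    yaw=0.015; ex=np.array([np.cos(yaw),np.sin(yaw)]);ey=np.array([-np.sin(yaw),np.cos(yaw)])
    q=P[:,:2]-[633,54.7]; s=q@ex;l=q@ey
    k=(s>5)&(s<195)&(abs(l)<95)&(P[:,2]>25)&(P[:,2]<65)
    s,l,z=s[k],l[k],P[k,2]
    for _ in range(4):
        A=np.stack([s,l,np.ones_like(s)],1);c=np.linalg.lstsq(A,z,rcond=None)[0];r=z-A@c;g=abs(r)<2.5*r.std();s,l,z=s[g],l[g],z[g]
    return np.round([c[0],c[1],c[2],c[2]+220*c[0]],4),len(z),r.std().round(2)
if __name__=="__main__":
    F=[];D=[]
    for i in range(int(sys.argv[1]) if len(sys.argv)>1 else 3):
        n="scene" if i%2==0 else "top"
        p,d=optics.camera(n); s=manip.read_state();F.append(s["wrist_force"]);D.append(s["moment"]);print(n,tilt(n,p,d))
    F=np.array(F);print(s["clock"].__round__(2),"pos",s["eef_pos"].round(2),"rot",s["eef_rot"].round(4),"F",F.round(1).tolist(),"mean",F.mean(0).round(2),"M",np.mean(D,0).round(2))
    if len(sys.argv)>2: cv2.imwrite(f"pics/{sys.argv[2]}.png",cv2.resize(optics.camera("scene")[0][150:290,200:360,::-1],None,fx=4,fy=4,interpolation=cv2.INTER_NEAREST))
E
python3 look.py 4
python3 - <<'E'
from look import *
for n in("scene","top"): print(n,"initial",tilt(n,np.load(n+"_p.npy"),np.load(n+"_d.npy")))
E
```

```text
scene (array([ 4.15000e-02, -1.50000e-03,  4.02295e+01,  4.93642e+01]), 2621, np.float64(1.86))
top (array([ 4.05000e-02, -1.20000e-03,  3.89649e+01,  4.78671e+01]), 1944, np.float64(3.41))
scene (array([ 4.22000e-02, -1.50000e-03,  4.01506e+01,  4.94403e+01]), 2625, np.float64(1.88))
top (array([ 4.21000e-02, -4.00000e-04,  3.87301e+01,  4.79835e+01]), 1926, np.float64(3.27))
10.55 pos [478.33  52.25  26.94] rot [ 3.1416e+00 -2.0000e-04  1.4800e-02] F [[-0.4, 0.2, -1.8], [0.7, 0.1, -2.2], [0.6, -0.3, -1.0], [0.8, 0.2, -1.0]] mean [ 0.44  0.06 -1.52] M [-0.04  0.14  0.  ]
scene initial (array([ 4.21000e-02, -2.40000e-03,  4.01841e+01,  4.94385e+01]), 2618, np.float64(1.86))
top initial (array([3.99000e-02, 3.00000e-04, 3.89727e+01, 4.77399e+01]), 1936, np.float64(3.35))
```

jog_arm(
  deltas="4 0 0 0 26; 8 0 0 0 26; 12 0 0 0 26; 16 0 0 0 26; 20 0 0 0 26; 24 0 0 0 26; 28 0 0 0 26; 32 0 0 0 26; 36 0 0 0 26; 40 0 0 0 26",
)

```text
clock: 11.8
eef_pos: [518.3, 52.9, 26.9]
eef_rot: [3.142, 0.001, 0.015]
wrist_force: [-13.9, -0.5, 9.0]
finger_gap: 29.8
```

```bash
python3 look.py 3
```

```text
scene (array([ 4.20000e-02, -2.30000e-03,  4.01817e+01,  4.94190e+01]), 2622, np.float64(1.86))
top (array([3.99000e-02, 1.00000e-04, 3.90156e+01, 4.77892e+01]), 1947, np.float64(3.38))
scene (array([ 4.24000e-02, -3.00000e-03,  4.01522e+01,  4.94723e+01]), 2618, np.float64(1.94))
11.95 pos [518.45  52.87  26.93] rot [-3.1416  0.      0.0148] F [[-2.8, -0.1, 0.5], [-2.6, 0.1, 0.4], [-1.8, 0.1, -1.3]] mean [-2.39  0.03 -0.13] M [-0.01  0.39  0.01]
```

jog_arm(
  deltas="1 0 0 0 26; 2 0 0 0 26; 3 0 0 0 26; 4 0 0 0 26; 5 0 0 0 26; 6 0 0 0 26; 7 0 0 0 26; 8 0 0 0 26; 9 0 0 0 26; 10 0 0 0 26",
)

```text
clock: 13.2
eef_pos: [527.3, 53.0, 27.0]
eef_rot: [3.142, 0.003, 0.015]
wrist_force: [-14.0, -0.8, 9.3]
finger_gap: 29.1
```

```bash
python3 look.py 3 s5
```

```text
scene (array([ 3.56000e-02, -1.50000e-03,  4.17279e+01,  4.95697e+01]), 2644, np.float64(1.86))
top (array([ 3.65000e-02, -3.40000e-03,  4.01883e+01,  4.82259e+01]), 1918, np.float64(3.34))
scene (array([ 3.51000e-02, -2.80000e-03,  4.17973e+01,  4.95225e+01]), 2637, np.float64(1.9))
13.35 pos [527.51  53.04  26.93] rot [3.1416e+00 2.0000e-03 1.5000e-02] F [[-10.1, 0.1, 6.0], [-10.5, -0.0, 5.5], [-10.8, -0.0, 6.9]] mean [-10.48   0.02   6.11] M [-0.01  1.4  -0.01]
```

View pics/s5.png

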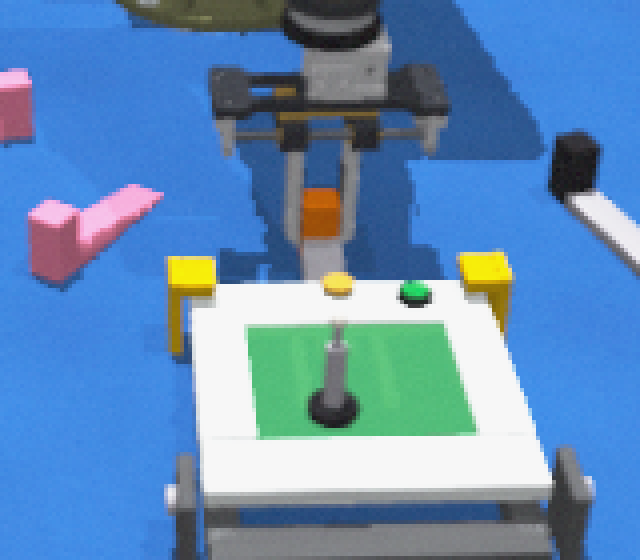

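The stage has begun to rise. Scene tilt has dropped from 0.042 to 0.035, a 1.5 mm foot rise for about 8 mm of wedge travel. Extrapolating puts level near TCP x≈573.

jog_arm(
  deltas="2 0 0 0 26; 4 0 0 0 26; 6 0 0 0 26; 8 0 0 0 26; 10 0 0 0 26; 12 0 0 0 26; 14 0 0 0 26; 16 0 0 0 26; 18 0 0 0 26; 20 0 0 0 26",
)

```text
clock: 14.65
eef_pos: [547.3, 53.3, 26.9]
eef_rot: [3.142, 0.003, 0.015]
wrist_force: [-12.6, -1.0, 8.8]
finger_gap: 29.4
```

```bash
python3 look.py 3
```

```text
scene (array([ 1.85000e-02, -2.20000e-03,  4.55194e+01,  4.95957e+01]), 2715, np.float64(1.92))
top (array([2.18000e-02, 9.00000e-04, 4.38137e+01, 4.86084e+01]), 1793, np.float64(3.27))
scene (array([ 1.79000e-02, -2.00000e-03,  4.56266e+01,  4.95620e+01]), 2705, np.float64(1.86))
14.8 pos [547.79  53.32  26.95] rot [3.1416e+00 1.3000e-03 1.4900e-02] F [[-7.7, -1.3, 2.9], [-8.6, -0.1, 5.4], [-8.1, -0.1, 4.7]] mean [-8.1  -0.47  4.36] M [ 0.01  1.07 -0.01]
```

jog_arm(
  deltas="1.5 0 0 0 26; 3 0 0 0 26; 4.5 0 0 0 26; 6 0 0 0 26; 7.5 0 0 0 26; 9 0 0 0 26; 10.5 0 0 0 26; 12 0 0 0 26; 13.5 0 0 0 26; 15 0 0 0 26",
)

```text
clock: 16.05
eef_pos: [562.4, 53.6, 26.9]
eef_rot: [3.142, 0.002, 0.015]
wrist_force: [-12.7, 0.2, 7.8]
finger_gap: 29.7
```

```bash
python3 look.py 3
```

```text
scene (array([ 5.40000e-03, -2.00000e-03,  4.84520e+01,  4.96317e+01]), 2755, np.float64(1.95))
top (array([ 1.31000e-02, -1.80000e-03,  4.58424e+01,  4.87227e+01]), 1650, np.float64(3.27))
scene (array([ 4.30000e-03, -1.30000e-03,  4.85716e+01,  4.95098e+01]), 2753, np.float64(1.9))
16.2 pos [562.73  53.53  26.95] rot [3.1416e+00 1.5000e-03 1.4900e-02] F [[-7.6, 1.1, 3.1], [-9.0, -0.5, 5.5], [-8.4, 0.1, 4.1]] mean [-8.3   0.27  4.2 ] M [0.02 1.13 0.01]
```

jog_arm(
  deltas="0.4 0 0 0 26; 0.8 0 0 0 26; 1.2 0 0 0 26; 1.6 0 0 0 26; 2 0 0 0 26; 2.4 0 0 0 26; 2.8 0 0 0 26; 3.2 0 0 0 26; 3.6 0 0 0 26; 4 0 0 0 26",
)

```text
clock: 17.45
eef_pos: [566.4, 53.6, 26.9]
eef_rot: [3.142, 0.002, 0.015]
wrist_force: [-11.2, -0.2, 6.8]
finger_gap: 29.9
```

```bash
python3 look.py 3
```

```text
scene (array([ 1.50000e-03, -2.00000e-03,  4.92127e+01,  4.95370e+01]), 2752, np.float64(1.89))
top (array([ 9.40000e-03, -3.10000e-03,  4.63746e+01,  4.84478e+01]), 1600, np.float64(3.18))
scene (array([ 9.00000e-04, -1.10000e-03,  4.93173e+01,  4.95102e+01]), 2766, np.float64(1.9))
17.6 pos [566.49  53.59  26.95] rot [3.1416e+00 2.0000e-03 1.4900e-02] F [[-11.6, -1.4, 5.7], [-11.1, 0.1, 7.7], [-11.8, -0.7, 6.4]] mean [-11.47  -0.66   6.61] M [-0.06  1.46 -0.01]
```

jog_arm(
  deltas="0.2 0 0 0 26; 0.4 0 0 0 26; 0.6 0 0 0 26; 0.8 0 0 0 26; 1 0 0 0 26; 1.2 0 0 0 26; 1.4 0 0 0 26; 1.6 0 0 0 26; 1.8 0 0 0 26; 2 0 0 0 26",
)

```text
clock: 18.85
eef_pos: [568.4, 53.6, 27.0]
eef_rot: [3.142, 0.002, 0.015]
wrist_force: [-12.4, 0.3, 8.0]
finger_gap: 30.1
```

```bash
python3 look.py 3
```

```text
scene (array([ 4.00000e-04, -1.80000e-03,  4.95209e+01,  4.96144e+01]), 2772, np.float64(1.89))
top (array([7.9000e-03, 4.0000e-04, 4.7115e+01, 4.8842e+01]), 1586, np.float64(3.35))
scene (array([ 4.00000e-04, -1.30000e-03,  4.95786e+01,  4.96754e+01]), 2759, np.float64(1.9))
19.0 pos [568.51  53.63  26.97] rot [3.1416e+00 2.0000e-03 1.4900e-02] F [[-10.2, -0.0, 6.4], [-12.3, -0.5, 6.9], [-11.5, -0.3, 6.9]] mean [-11.32  -0.29   6.74] M [-0.02  1.49 -0.02]
```

jog_arm(
  deltas="0.1 0 0 0 26; 0.2 0 0 0 26; 0.3 0 0 0 26; 0.4 0 0 0 26; 0.5 0 0 0 26; 0.6 0 0 0 26; 0.7 0 0 0 26; 0.8 0 0 0 26; 0.9 0 0 0 26; 1 0 0 0 26",
)

```text
clock: 20.25
eef_pos: [569.4, 53.7, 26.9]
eef_rot: [-3.142, 0.002, 0.015]
wrist_force: [-11.5, 0.5, 6.2]
finger_gap: 29.6
```

```bash
python3 look.py 3
```

```text
scene (array([ 2.00000e-04, -1.00000e-03,  4.96657e+01,  4.97071e+01]), 2764, np.float64(1.9))
top (array([ 8.30000e-03, -4.60000e-03,  4.69711e+01,  4.88040e+01]), 1572, np.float64(3.1))
scene (array([-7.00000e-04, -2.00000e-03,  4.98037e+01,  4.96469e+01]), 2780, np.float64(1.91))
20.4 pos [569.43  53.66  26.94] rot [3.1416e+00 2.2000e-03 1.4900e-02] F [[-12.5, -0.2, 6.3], [-11.2, 0.0, 6.4], [-11.6, 0.3, 7.7]] mean [-11.74   0.05   6.8 ] M [-0.03  1.54 -0.  ]
```

jog_arm(
  deltas="0.1 0 0 0 26; 0.2 0 0 0 26; 0.3 0 0 0 26; 0.4 0 0 0 26; 0.5 0 0 0 26; 0.6 0 0 0 26; 0.7 0 0 0 26; 0.8 0 0 0 26; 0.9 0 0 0 26; 1 0 0 0 26",
)

```text
clock: 21.65
eef_pos: [570.4, 53.7, 26.9]
eef_rot: [3.142, 0.002, 0.015]
wrist_force: [-12.8, -0.4, 6.8]
finger_gap: 29.4
```

```bash
python3 look.py 3
```

```text
scene (array([-1.70000e-03, -4.00000e-04,  4.99499e+01,  4.95794e+01]), 2773, np.float64(1.93))
top (array([ 8.50000e-03, -3.70000e-03,  4.70205e+01,  4.88942e+01]), 1565, np.float64(3.18))
scene (array([-1.60000e-03, -2.00000e-03,  4.99522e+01,  4.96012e+01]), 2773, np.float64(1.88))
21.8 pos [570.37  53.7   26.92] rot [3.1416e+00 2.4000e-03 1.5000e-02] F [[-12.1, -0.4, 6.9], [-11.8, -0.6, 6.3], [-11.9, -0.3, 7.1]] mean [-11.93  -0.45   6.74] M [-0.    1.58  0.01]
```

jog_arm(
  deltas="0.1 0 0 0 26; 0.2 0 0 0 26; 0.3 0 0 0 26; 0.4 0 0 0 26; 0.5 0 0 0 26; 0.6 0 0 0 26; 0.7 0 0 0 26; 0.8 0 0 0 26; 0.9 0 0 0 26; 1 0 0 0 26",
)

```text
clock: 23.05
eef_pos: [571.3, 53.7, 27.0]
eef_rot: [3.142, 0.002, 0.015]
wrist_force: [-12.5, -0.2, 8.3]
finger_gap: 29.7
```

```bash
python3 look.py 5
```

```text
scene (array([-3.20000e-03, -1.70000e-03,  5.02566e+01,  4.95434e+01]), 2780, np.float64(1.93))
top (array([ 1.05000e-02, -2.90000e-03,  4.70225e+01,  4.93394e+01]), 1533, np.float64(3.15))
scene (array([-3.20000e-03, -2.00000e-03,  5.02132e+01,  4.95010e+01]), 2774, np.float64(1.93))
top (array([ 9.70000e-03, -2.20000e-03,  4.71490e+01,  4.92885e+01]), 1545, np.float64(3.3))
scene (array([-2.40000e-03, -1.90000e-03,  5.01296e+01,  4.95976e+01]), 2785, np.float64(1.92))
23.3 pos [571.38  53.68  26.98] rot [3.1416e+00 2.3000e-03 1.4900e-02] F [[-11.2, 0.4, 7.9], [-12.1, -1.1, 7.3], [-13.0, -0.5, 7.1], [-13.1, 0.6, 7.5], [-12.6, -0.9, 7.0]] mean [-12.39  -0.29   7.36] M [-0.05  1.64  0.  ]
```

jog_arm(
  deltas="0.1 0 0 0 26; 0.2 0 0 0 26; 0.3 0 0 0 26; 0.4 0 0 0 26; 0.5 0 0 0 26; 0.6 0 0 0 26; 0.7 0 0 0 26; 0.7 0 0 0 26; 0.7 0 0 0 26; 0.7 0 0 0 26",
)

```text
clock: 24.55
eef_pos: [571.7, 53.7, 27.0]
eef_rot: [3.142, 0.003, 0.015]
wrist_force: [-16.3, -1.3, 9.7]
finger_gap: 29.6
```

```bash
python3 look.py 5|grep -v top
```

```text
scene (array([-3.30000e-03, -1.80000e-03,  5.02698e+01,  4.95359e+01]), 2779, np.float64(1.92))
scene (array([-2.10000e-03, -1.30000e-03,  5.01251e+01,  4.96707e+01]), 2788, np.float64(1.92))
scene (array([-1.80000e-03, -2.20000e-03,  5.00044e+01,  4.96076e+01]), 2777, np.float64(1.92))
24.8 pos [571.69  53.71  26.95] rot [3.1416 0.0033 0.0149] F [[-15.4, -1.5, 10.3], [-16.1, -0.9, 9.6], [-14.6, 0.4, 9.5], [-16.0, 0.1, 9.1], [-16.2, -0.8, 9.5]] mean [-15.68  -0.57   9.62] M [-0.08  2.07 -0.01]
```

At the stops: the push went from a steady 11.5–12.5 N to about 15.7 N on a 0.7 mm command, and wrist moment from 1.64 to 2.07 N m. The stage tilt has stopped changing, reading −0.003, which is level given this view's 0.003 offset. I'll ease the push off, then let go.

jog_arm(
  deltas="-0.3 0 0 0 26; -0.6 0 0 0 26; -0.9 0 0 0 26; -1.2 0 0 0 26; -1.2 0 0 0 26; -1.2 0 0 0 26; -1.2 0 0 0 26; -1.2 0 0 0 26; -1.2 0 0 0 26; -1.2 0 0 0 26",
)

```text
clock: 26.05
eef_pos: [571.7, 53.7, 26.9]
eef_rot: [-3.142, 0.0, 0.015]
wrist_force: [-5.0, 1.1, 2.2]
finger_gap: 29.7
```

```bash
python3 look.py 5|grep -v top
```

```text
scene (array([-2.70000e-03, -1.70000e-03,  5.01714e+01,  4.95798e+01]), 2776, np.float64(1.92))
scene (array([-2.30000e-03, -1.90000e-03,  5.01485e+01,  4.96484e+01]), 2774, np.float64(1.93))
scene (array([-2.60000e-03, -1.70000e-03,  5.01498e+01,  4.95672e+01]), 2777, np.float64(1.95))
26.3 pos [571.73  53.71  26.97] rot [-3.1415e+00  2.0000e-04  1.4800e-02] F [[-6.1, 1.7, 3.1], [-4.9, 1.6, 1.8], [-6.5, 0.1, 3.0], [-4.9, 0.9, 2.8], [-5.2, 0.1, 3.4]] mean [-5.53  0.89  2.82] M [0.13 0.88 0.01]
```

jog_arm(
  deltas="-0.2 0 0 0 26; -0.5 0 0 0 26; -0.5 0 0 0 26; -0.5 0 0 0 32; -0.5 0 0 0 36; -0.5 0 0 0 42; -0.5 0 0 0 50; -0.5 0 0 0 56; -0.5 0 0 0 60; -0.5 0 0 0 60",
)

```text
clock: 27.55
eef_pos: [571.3, 53.6, 26.9]
eef_rot: [3.142, 0.0, 0.015]
wrist_force: [0.6, 0.4, 1.0]
finger_gap: 59.9
```

```bash
python3 look.py 3 s6
```

```text
scene (array([-2.80000e-03, -1.10000e-03,  5.02111e+01,  4.95853e+01]), 2764, np.float64(1.91))
top (array([ 4.30000e-03, -3.30000e-03,  4.75419e+01,  4.84792e+01]), 1573, np.float64(3.19))
scene (array([-1.70000e-03, -1.80000e-03,  5.00079e+01,  4.96243e+01]), 2775, np.float64(1.91))
27.7 pos [571.3   53.63  26.96] rot [-3.1416 -0.      0.0148] F [[-0.1, -0.3, -0.1], [0.2, 0.5, 0.8], [0.4, -0.8, 0.6]] mean [ 0.15 -0.2   0.46] M [-0.02  0.17 -0.01]
```

View pics/s6.png

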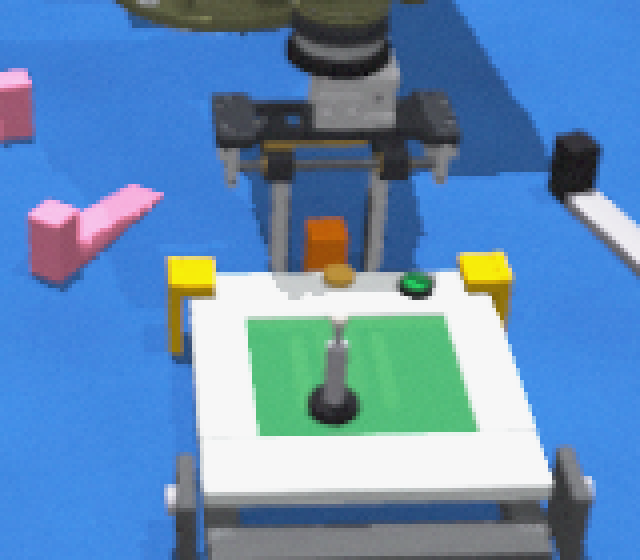

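The fingers are clear of the handle on both sides (crop x 280 and 375, handle 305–347), and the wrist force is about 0. Next I lift straight up and draw back.

jog_arm(
  deltas="0 0 -10 0 60; 0 0 -30 0 60; 0 0 -55 0 60; 0 0 -85 0 60; 0 0 -110 0 60; -30 0 -130 0 60; -70 0 -140 0 60; -110 0 -150 0 60; -150 0 -150 0 60; -180 0 -150 0 60",
)

```text
clock: 29.0
eef_pos: [390.0, 50.9, 177.7]
eef_rot: [-3.142, -0.001, 0.015]
wrist_force: [0.5, 0.1, 0.1]
finger_gap: 60.0
```

jog_arm(
  deltas="0 50 0 0 60; 0 100 0 0 60; 0 150 0 0 60; 0 200 0 0 60; 0 230 0 0 60; 0 240 0 0 60; 0 240 0 0 60; 0 240 0 0 60; 0 240 0 0 60; 0 240 0 0 60",
)

```text
clock: 30.25
eef_pos: [395.0, -188.5, 177.0]
eef_rot: [3.142, -0.0, 0.016]
wrist_force: [-0.3, -0.9, 0.1]
finger_gap: 59.9
```

```bash
python3 look.py 4 s7
python3 - <<'E'
from h import *
p,d=optics.camera("top"); cv2.imwrite("pics/top7.png",cv2.resize(p[100:240,150:340,::-1],None,fx=4,fy=4,interpolation=cv2.INTER_NEAREST)); np.save("t7.npy",p)
h=cv2.cvtColor(p,cv2.COLOR_RGB2HSV).astype(int)
v,u=np.nonzero((h[...,0]>=8)&(h[...,0]<=22)&(h[...,1]>200)&(h[...,2]>220)&(np.indices(h.shape[:2])[0]>172)&(np.indices(h.shape[:2])[1]<260)&(np.indices(h.shape[:2])[0]<210))
print(len(u),ray("top",u.mean(),v.mean(),55))
E
```

```text
scene (array([-3.10000e-03, -2.00000e-03,  5.01898e+01,  4.95083e+01]), 2761, np.float64(1.94))
top (array([ 5.00000e-04, -4.00000e-03,  4.83200e+01,  4.84386e+01]), 1905, np.float64(3.28))
scene (array([-2.30000e-03, -1.60000e-03,  5.00696e+01,  4.95672e+01]), 2783, np.float64(1.91))
top (array([-8.00000e-04,  2.00000e-04,  4.84041e+01,  4.82382e+01]), 1922, np.float64(3.34))
30.45 pos [ 394.9  -188.9   176.97] rot [ 3.1416e+00 -1.0000e-04  1.5000e-02] F [[0.7, -0.3, -1.0], [0.4, -0.1, -0.5], [-0.2, 0.7, 0.4], [0.4, -0.1, -0.2]] mean [ 0.33  0.06 -0.33] M [-0.01  0.16  0.01]
49 [569.74670069  53.81883604  55.        ]
```

View pics/s7.png

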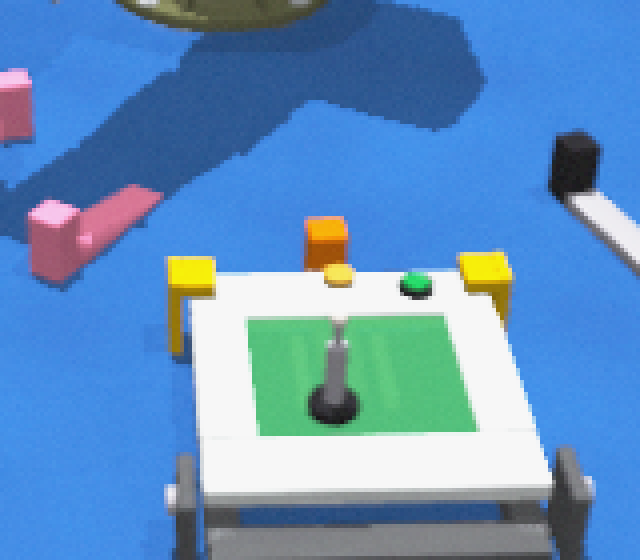

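View pics/top7.png

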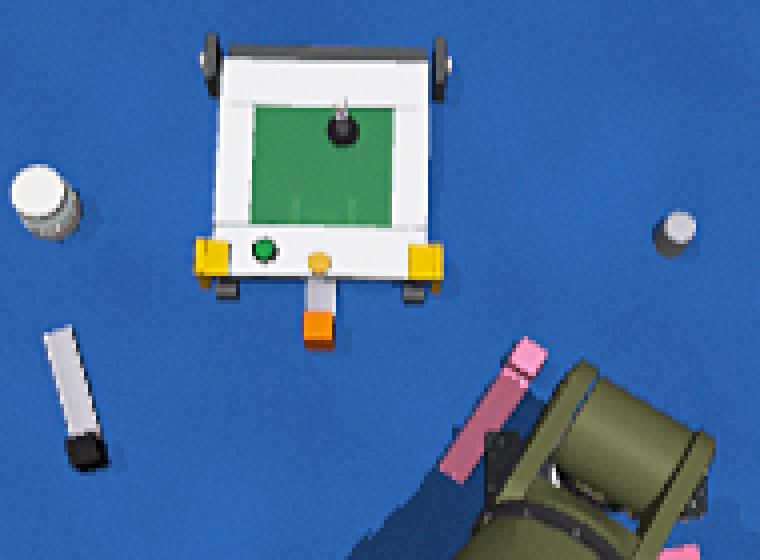

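```bash
python3 -c "
from cell import workorder
print(workorder.sign_off())"
```

```text
the job is handed in; nothing more can be done
None
```

The wedge now stands flat on the bench under the brass foot, with the stage level against its yellow stops. I gripped it by the sides of its orange handle, carried it over the look-alikes, set it down in front of the stage and slid it in with small steps. I handed the job in at about 30.5 s of the 72 s.

- **Feel:** the push stayed at about 11–12.5 N while the stage rose. It then jumped to about 15.7 N on a 0.7 mm command, so I stopped there, eased the push off to about 0 and opened the jaws.
- **Level:** the far-side camera's measured tilt changed by 0.045 rad in all, which matches the stated sag. It held that value after I let go. The noisier top view gave about 0.041 rad, and it was partly blocked by the arm while I pushed.
- **Position:** the handle is at about x 570, y 54 mm. That puts the thin end about 72–74 mm past the foot, within the expected 62–96 mm.
- **Untouched things:** in the last pictures the spacer, the nearer pink look-alike, the jar and the gauge pin look undisturbed. I did not compare the other loose items before and after. The robot stood clear of everything, with a wrist force of about 0.

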